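# Line up the finds by size for the record photo

## Task

Set the four finds out on the white photo board in order of size, one centred on each ring: the biggest on the yellow ring, then steadily smaller along the row to the smallest on the blue ring. Keep them the way up they are, and do not push the tape roll or the dropper bottle about.

Things in the scene. Friction and masses are not known exactly. Their poses are not given: they have to be found in the camera images.
- white_bowl: restored white bowl, loose, standing upright: 86 mm across the rim, 53 mm high, foot 48 mm across. Origin: centre of its underside, z up. Take it from above by the rim, one finger inside. The wall is about 5 mm thick and leans outward about 19 degrees going up (10 mm below the rim its middle is 38 mm from the bowl's axis); fingers leaned the same way carry the bowl level, while in upright fingers it swings until the wall lies along them and comes down about 20 mm off
- large_sherd: large brick-red potsherd, loose, lying flat: 52 x 47 mm (along its own x and y), 12 mm thick. Origin: centre of its underside, z up. Good grasp across its narrowest width, along the line turned 30 degrees from its x axis towards its y axis: it is 40 mm wide there, reaching 16 mm that way and 24 mm the other way from the origin
- grey_sherd: grey-brown potsherd, loose, lying flat: 41 x 39 mm (along its own x and y), 11 mm thick. Origin: centre of its underside, z up. Good grasp across its narrowest width, along the line turned 120 degrees from its x axis towards its y axis: it is 36 mm wide there, reaching 12 mm that way and 24 mm the other way from the origin
- small_sherd: small brick-red potsherd, loose, lying flat: 36 x 35 mm (along its own x and y), 10 mm thick. Origin: centre of its underside, z up. Good grasp across its narrowest width, along the line turned 60 degrees from its x axis towards its y axis: it is 29 mm wide there, reaching 13 mm that way and 16 mm the other way from the origin
- ring_yellow: yellow printed ring, 61 mm across, at one end of the row of four on the photo board. Origin: its centre, on the board's top face 8 mm above the table. The fixed white board is 400 x 100 x 8 mm; the four rings stand 100 mm apart on its long middle line. Which end is yellow changes
- ring_mid_a: grey printed ring, 61 mm across, one of the two between the yellow and the blue; which of the two is nearer the yellow one changes. Origin: its centre, on the board's top face
- ring_mid_b: the other grey printed ring, 61 mm across, between the yellow and the blue. Origin: its centre, on the board's top face
- ring_blue: blue printed ring, 61 mm across, at the end of the row opposite to the yellow one. Origin: its centre, on the board's top face
- tape_roll: roll of cream masking tape lying flat, 98 mm across, 25 mm high, a bystander to the left of the board. Origin: centre of its underside
- dropper_bottle: small brown bottle with a black dropper, 34 mm across, 102 mm high, a bystander to the right of the board. Origin: centre of its underside

How it is judged (in metres and radians):
At the end, for the whole second after the job is handed in: within 15 mm of the ring centres: white bowl on yellow, large sherd on the grey ring next to it, grey sherd on the next grey ring, small sherd on blue; each flat on the board, the same way up as at the start (tilt under 0.15 rad, underside under 6 mm off the board), released and at rest (horizontal distance between white_bowl and ring_yellow below 0.015 m and (horizontal distance between large_sherd and ring_mid_a below 0.015 m or horizontal distance between large_sherd and ring_mid_b below 0.015 m) and horizontal distance between large_sherd and ring_yellow below 0.15 m and (horizontal distance between grey_sherd and ring_mid_a below 0.015 m or horizontal distance between grey_sherd and ring_mid_b below 0.015 m) and horizontal distance between grey_sherd and ring_blue below 0.15 m and horizontal distance between small_sherd and ring_blue below 0.015 m and angle between each of white_bowl, large_sherd, grey_sherd, small_sherd's own z axis and vertical below 0.15 rad and height (world z) of each of white_bowl, large_sherd, grey_sherd, small_sherd below 0.014 m and linear speed of each of white_bowl, large_sherd, grey_sherd, small_sherd below 0.02 m/s and angular speed of each of white_bowl, large_sherd, grey_sherd, small_sherd below 0.2 rad/s); the robot touches nothing.
It fails at once if the tape roll is pushed more than 25 mm (distance of tape_roll from where it was at the start of the episode above 0.025 m).
It fails at once if the dropper bottle is pushed more than 25 mm or knocked over (distance of dropper_bottle from where it was at the start of the episode above 0.025 m or angle between dropper_bottle's own z axis and vertical above 0.5 rad).
It also fails if it takes over 99 s, if anything falls off the work surface, if the arm or the gripper's body presses on something with over 40 N, if the wrist force passes 120 N, or if a joint passes its speed limit or range.

## Robot

A 6-joint arm with a two-finger parallel gripper is mounted at the origin on a cart in front of the work surface, level with it; the furniture and walls round the work are solid. World frame = base frame: x ahead of the robot, y to its left, z up, the work surface at z = 0. Lengths are in mm, angles in rad, forces in N, time in s.
With the tool pointing down it reaches from about 350 to 875 mm from the base axis. Payload 4.2 kg.
Tool frame: the origin (TCP) lies midway between the tips of the shut fingers; the grasp point (between the pads) lies 19 mm behind it (arm.tcp_to_grasp is the distance from the TCP to the grasp point, in mm); z points along the fingers, y is the line along which they close (so a half turn about z gives the same grasp; the last joint's range is limited). The gripper opens to 85 mm and grips with 20 to 120 N. Pads are 22 mm wide; open, the fingers measure 114 mm over their backs; the gripper's body (76 mm by 85 mm) begins 54 mm behind the grasp point. The pads swing forward as they close: fully open they stand 13 mm farther back than shut.
Start: joints at [-1.09, 0.385, 0.008, 0, -1.194, -0.259], TCP at [137.509, -609.664, 231.312] pointing down, gripper open.
Joint ranges: [-3.14, 3.14], [-1.21, 2.06], [-1.07, 1.41], [-3.16, 2.05], [-2.99, -0.16], [-3.1, 3.1]. Speed limits (rad/s): [2.79, 2.79, 3.14, 3.14, 3.14, 3.14].

## Interface

Orientations are given as a unit quaternion [x, y, z, w].
In Python, from bench import arm gives the robot as it stands.
- The arm moves only by the tool arm_command, never from a script. Its argument "rows" is a list of rows, each a list of 2 entries, a list of its own where there are three numbers: the shift along the tool's x, y, z as a fraction of full scale, then the turn, a rotation vector about the tool's x, y, z as a fraction of full scale. In form: [[[x, y, z], [wx, wy, wz]], ...]. A call has 1 to 5 rows; each row is the pose to reach, as a shift and turn from the pose commanded when the call began, along the tool's axes at that moment, turning the shorter way round; what a row does not reach only later rows make up. Full scale, the value 1, is 0.25 m for a shift and 180 degrees for a turn. A row lasts 1/10 s, in which the tool goes at most 50 mm and 8.59 degrees, less where a joint would pass 70% of its speed; a pose out of reach is approached as far as the arm can. A call with a number of a shift or a turn outside -1 to 1 is refused whole. A call with a gripper value outside its range is refused whole. "grip" is the opening, from 0 (shut) to 1 (fully open), set as the call begins (left out, the last holds). The fingers move at their own pace and stop on an object; the grip force is fixed at half the most. Time passes only in rows, so rows that repeat a pose let the fingers close. It gives the time, the measured TCP pose, the force, the opening and the grip force at its end, in the units of the state.
- arm.read_state(): the state, without advancing time (a new reading comes with each control period).
- arm.get_image(name): name is "scene" or "top" or "wrist"; returns (picture, depth): 384x512x3 uint8, blue, green, red; 384x512 float32, mm along the optical axis (not along the pixel's ray), 0 where there is no reading.
- arm.camera_info(name): a dict with "fx", "fy", "cx", "cy" (pixels), "extrinsics" (4x4, takes a point from camera to world coordinates). Camera axes: x right, y down, z forward; pixel columns grow to the right and rows downward; lengths in mm; the calibration is good to about 2 mm. A picture is of the moment at which its call begins: read the wrist's pose just before it. camera_info takes no time and is no camera call; for the wrist camera it gives the pose at the moment of the call.
- arm.job_done(): hands the job in; it is judged then, once.
Trained networks look in the newest picture that a camera, given by its name, has taken for a name from the list of things; names that differ only in an ending like _2 or _b are one class to them, and where a whole thing is asked for, a point or a joint stands for the part that bears it (a point fixed in the world has none). Each returns a list of dicts, best first, with "score" (0 to 1); they miss things now and then, are a little off and sometimes report something else, mostly with a low value. They report only what shows in the picture. A call takes as long as a camera call.
- arm.spot_in(camera, query): "position" ([column, row] in pixels, amid what is visible of it).
The state is a dict: "clock": time; "joints": joint angles; "joint_vel": joint speeds; "joint_efforts": joint torques, N m; "position": TCP position; "ee_rot": TCP orientation; "contact_force": force on the tool from outside, world axes, zero at the start; "wrist_torque": the same for the moment, N m; "gripper_width": finger opening in mm; "grasp_force": force on a finger pad.
Only numpy, scipy, OpenCV 4.12 (cv2) and the standard library are available. Lean on these libraries where they do the work, as an engineer would, in place of code of your own. Each camera call takes 0.05 s, during which the arm holds its last target. There are 200 camera calls.

## Working session

There is one attempt and no reset: what is moved stays moved. The work goes in short steps, Python scripts to look and compute and a tool call to move; the robot and the scene stay as the last step left them, time stands still between calls to the robot, and variables do not carry over. Pictures are saved under pics/ and viewed, at most 14 in all, crops included, and the job is handed in when it is done.

Besides the shell and the picture viewer there is one more tool, called after "Request:" as a command line: name --argument value ..., lists and objects as JSON in quotes. arm_command: Moves the arm, as the interface text tells. Shift numbers are shares of 0.25 m and turn numbers shares of 180 degrees, none past 1 either way. Its arguments: {"type":"object","properties":{"rows":{"type":"array","items":{"type":"array"}},"grip":{"type":"number"}},"required":["rows"]}

```bash
mkdir -p pics; ls; python3 - <<'E'
from bench import arm
import cv2
s=arm.read_state();print(s)
for n in("top","scene"):
    im,d=arm.get_image(n);cv2.imwrite(f"pics/{n}0.png",im)
    import numpy as np;np.save(f"{n}0.npy",d)
    c=arm.camera_info(n);print({k:(np.round(v,3).tolist() if k=="extrinsics" else v) for k,v in c.items()})
    for q in["white_bowl","large_sherd","grey_sherd","small_sherd","ring_yellow","ring_mid_a","ring_blue","tape_roll","dropper_bottle"]:
        print(n,q,[(np.round(r["position"]).tolist(),round(r["score"],2)) for r in arm.spot_in(n,q)][:3])
E
```

```text
pics
{'clock': 0.0, 'joints': array([-1.09044131e+00,  3.85564495e-01,  6.59992142e-03, -5.02544943e-04,
       -1.19398478e+00, -2.58559703e-01]), 'joint_vel': array([ 0.00052756, -0.00064272,  0.0007568 , -0.00015078, -0.00017417,
       -0.00081998]), 'joint_efforts': array([ 1.27292515e-04, -3.92291343e+01,  1.88400453e+01,  4.18623626e+00,
       -4.54982670e-03, -2.33589510e-06]), 'position': array([ 137.35121806, -609.11448219,  230.20612296]), 'ee_rot': array([-1.10578282e-01,  9.93866807e-01,  1.08820821e-03, -1.70953461e-04]), 'contact_force': array([ 0.52406477, -0.00321169,  0.15568535]), 'wrist_torque': array([0.02980566, 0.02096904, 0.01779577]), 'grasp_force': 0.0, 'gripper_width': 85.32252071925384}
{'fx': 400.84450768192687, 'fy': 400.84450768192687, 'cx': 252.1053565768138, 'cy': 189.10045626721666, 'extrinsics': [[-0.022, -0.996, 0.081, 491.487], [-1.0, 0.024, 0.021, -40.443], [-0.022, -0.081, -0.996, 1031.39], [0.0, 0.0, 0.0, 1.0]]}
top white_bowl [([238.0, 246.0], 0.76)]
top large_sherd [([199.0, 241.0], 0.81)]
top grey_sherd [([289.0, 244.0], 0.53)]
top small_sh
[... 159 characters left out ...]
.82), ([383.0, 133.0], 0.55)]
top dropper_bottle [([380.0, 131.0], 0.58)]
{'fx': 398.1492509958052, 'fy': 398.1492509958052, 'cx': 262.3782488738032, 'cy': 193.23734509460093, 'extrinsics': [[-0.819, -0.427, 0.383, 181.664], [-0.573, 0.614, -0.543, 488.42], [-0.003, -0.664, -0.747, 774.349], [0.0, 0.0, 0.0, 1.0]]}
scene white_bowl [([289.0, 229.0], 0.86)]
scene large_sherd [([255.0, 270.0], 0.83)]
scene grey_sherd [([317.0, 210.0], 0.61)]
scene small_sherd [([230.0, 323.0], 0.77)]
scene ring_yellow [([287.0, 157.0], 0.59)]
scene ring_mid_a [([229.0, 206.0], 0.46)]
scene ring_blue []
scene tape_roll [([154.0, 279.0], 0.84)]
scene dropper_bottle [([281.0, 112.0], 0.81), ([290.0, 226.0], 0.65)]
```

```bash
python3 - <<'E'
import cv2
im=cv2.imread("pics/top0.png");cv2.imwrite("pics/top0c.png",cv2.resize(im[100:310,90:430],(800,494),interpolation=cv2.INTER_CUBIC))
E
```

```text
(no output)
```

View pics/top0c.png

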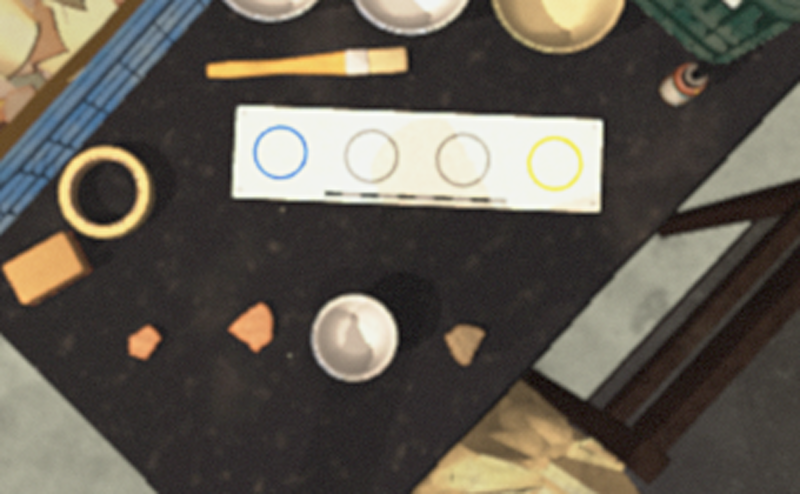

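View pics/scene0.png

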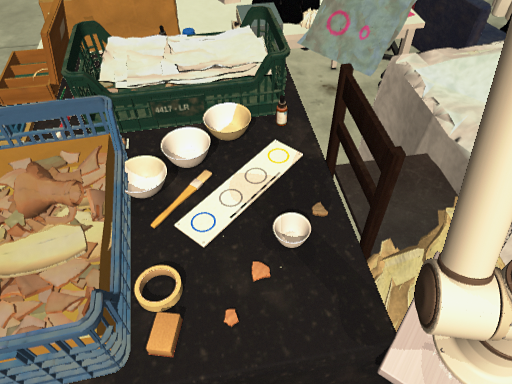

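The pictures agree: the board's rings run blue, grey, grey, yellow at crop (280,152), (371,156), (462,159), (555,163). The small sherd is at (145,342), the large at (252,327), the bowl at (355,337) and the grey at (465,343). Next I measure them in the world frame.

```bash
cat > h.py <<'E'
import cv2,numpy as np
from scipy.spatial.transform import Rotation as R
def ray(c,px,z):
    px=np.atleast_2d(np.asarray(px,float));E=np.asarray(c["extrinsics"])
    d=np.c_[(px[:,0]-c["cx"])/c["fx"],(px[:,1]-c["cy"])/c["fy"],np.ones(len(px))]@E[:3,:3].T
    return E[:3,3]+d*((z-E[2,3])/d[:,2])[:,None]
def shape(mask,c,z):
    "outline -> centroid, narrowest width and its direction (deg), all in world xy"
    ct=max(cv2.findContours(mask,cv2.RETR_EXTERNAL,cv2.CHAIN_APPROX_NONE)[0],key=cv2.contourArea)
    p=ray(c,ct[:,0],z)[:,:2]; m=cv2.moments(p.astype(np.float32).reshape(-1,1,2))
    cen=np.array([m["m10"],m["m01"]])/m["m00"]
    a=np.radians(np.arange(0,180,2)); u=np.c_[np.cos(a),np.sin(a)]; q=(p-cen)@u.T
    w=q.max(0)-q.min(0); i=w.argmin(); j=(i+45)%90
    mid=cen+u[i]*(q[:,i].max()+q[:,i].min())/2
    return dict(cen=cen.round(1),width=w[i].round(1),deg=2*i,reach=(q[:,i].max().round(1),-q[:,i].min().round(1)),perp=(q[:,j].max().round(1),-q[:,j].min().round(1)),mid=mid.round(1))
E
python3 - <<'E'
from h import *
from bench import arm
c=arm.camera_info("top");im=cv2.imread("pics/top0.png");d=np.load("top0.npy");f=lambda x,y:(90+x/2.353-.3,100+y/2.353-.3)
hsv=cv2.cvtColor(im,cv2.COLOR_BGR2HSV)
def seg(ctr,r,m):
    k=np.zeros_like(m);cv2.circle(k,tuple(int(round(v)) for v in ctr),r,255,-1);return m&k
for n,p,t in(("small",(145,342),10),("large",(252,327),12),("grey",(465,343),11)):
    m=seg(f(*p),16,((hsv[...,2]>85)*255).astype(np.uint8)); print(n,shape(m,c,t))
m=seg(f(355,337),24,((hsv[...,2]>100)*255).astype(np.uint8));print("bowl",shape(m,c,53))
for n,p in(("blue",(280,152)),("g1",(371,156)),("g2",(462,159)),("yel",(555,163))): print(n,ray(c,f(*p),8).round(1))
for n,p in(("board",(320,155)),("small",(145,342)),("bowl",(355,337)),("table",(250,250))):
    x,y=map(int,f(*p));E=c["extrinsics"];D=d[y,x];print(n,(E@[(x-c["cx"])/c["fx"]*D,(y-c["cy"])/c["fy"]*D,D,1])[:3].round(1))
m=((hsv[...,1]<60)&(hsv[...,2]>140)).astype(np.uint8)*255
m=m[140:194,180:352];mm=np.zeros(im.shape[:2],np.uint8);mm[140:194,180:352]=m
print("board",shape(mm,c,8))
print("tape",ray(c,f(105,192),25),"bottle",ray(c,f(677,90),20))
E
```

```text
small {'cen': array([438.2, 242. ]), 'width': np.float64(30.8), 'deg': np.int64(44), 'reach': (np.float64(15.6), np.float64(15.2)), 'perp': (np.float64(18.7), np.float64(18.7)), 'mid': array([438.4, 242.1])}
large {'cen': array([452.3, 121.9]), 'width': np.float64(43.2), 'deg': np.int64(36), 'reach': (np.float64(19.5), np.float64(23.6)), 'perp': (np.float64(24.9), np.float64(24.6)), 'mid': array([450.7, 120.7])}
grey {'cen': array([ 430.8, -103.5]), 'width': np.float64(36.0), 'deg': np.int64(62), 'reach': (np.float64(20.8), np.float64(15.1)), 'perp': (np.float64(21.5), np.float64(21.1)), 'mid': array([ 432.1, -100.9])}
bowl {'cen': array([440.9,  11.7]), 'width': np.float64(86.9), 'deg': np.int64(178), 'reach': (np.float64(43.3), np.float64(43.6)), 'perp': (np.float64(44.2), np.float64(43.5)), 'mid': array([441.1,  11.6])}
blue [[641.8  91.3   8. ]]
g1 [[634.9  -8.5   8. ]]
g2 [[ 629.2 -107.7    8. ]]
yel [[ 622.3 -208.7    8. ]]
board [638.7  49.    9.7]
small [438.3 241.1   9.1]
bowl [441.   14.4   6.1]
table [538.  129.5  -2.1]
board {'cen': array([631.8, -57.9]), 'width': np.float64(103.7), 'deg': np.int64(176), 'reach': (np.float64(51.9), np.float64(51.8)), 'perp': (np.float64(200.8), np.float64(200.9)), 'mid': array([631.7, -57.9])}
tape [[600.55028832 279.06995049  25.        ]] bottle [[ 696.82458655 -340.78264629   20.        ]]
```

```bash
cat >> h.py <<'E'
def rot(yaw,tilt=0):
    "tool down, closing line at yaw (deg); tilt leans z towards +y tool by tilt deg"
    a=np.radians(yaw);y=np.array([np.cos(a),np.sin(a),0]);z=np.array([0,0,-1.]);M=R.from_matrix(np.c_[np.cross(y,z),y,z])
    return M*R.from_rotvec([-np.radians(tilt),0,0])
def plan(way,s):
    "way: list of (xyz,R); prints shift/turn of each call, chained from state s"
    p,r=np.array(s["position"]),R.from_quat(s["ee_rot"])
    for P,Q in way:
        d=np.round(r.inv().apply(np.array(P,float)-p)/250,3); w=np.round((r.inv()*Q).as_rotvec()/np.pi,3)
        n=max(np.linalg.norm(d)*5,np.linalg.norm(w)*180/8.59)
        print(np.round(P),d.tolist(),w.tolist(),"rows>=%.1f"%n)
        p,r=p+r.apply(d*250),r*R.from_rotvec(w*np.pi)
E
python3 - <<'E'
from h import *
from bench import arm
s=arm.read_state();q=rot(62);print(R.from_quat(s["ee_rot"]).as_matrix().round(2))
a=np.array([137,-609,230]);b=np.array([432,-101,150])
plan([(a+(b-a)*.36,rot(102.7)),(a+(b-a)*.7,rot(92)),(b,q),((432,-101,40),q),((432,-101,1),q),
((432,-101,120),q)],s)
E
```

```text
[[-0.98 -0.22  0.  ]
 [-0.22  0.98 -0.  ]
 [-0.   -0.   -1.  ]]
[ 243. -426.  201.] [-0.574, 0.623, 0.121] [-0.0, 0.0, 0.0] rows>=4.3
[ 344. -253.  174.] [-0.543, 0.586, 0.108] [-0.0, 0.0, 0.059] rows>=4.0
[ 432 -101  150] [-0.376, 0.596, 0.096] [0.0, 0.0, 0.167] rows>=3.6
[ 432 -101   40] [-0.0, 0.0, 0.44] [0.0, 0.0, 0.0] rows>=2.2
[ 432 -101    1] [-0.0, 0.0, 0.156] [0.0, 0.0, 0.0] rows>=0.8
[ 432 -101  120] [-0.0, 0.0, -0.476] [0.0, 0.0, 0.0] rows>=2.4
```

Request:
arm_command --rows '[[[-0.574,0.623,0.121],[0,0,0]],[[-0.574,0.623,0.121],[0,0,0]],[[-0.574,0.623,0.121],[0,0,0]],[[-0.574,0.623,0.121],[0,0,0]],[[-0.574,0.623,0.121],[0,0,0]]]' --grip 0.7

```text
clock: 1.5
position: [244.0, -422.7, 200.7]
ee_rot: [-0.112, 0.994, 0.001, -0.0]
contact_force: [0.5, -0.3, 0.8]
gripper_width: 59.9
grasp_force: 0.0
```

Request:
arm_command --rows '[[[-0.543,0.586,0.108],[0,0,0.059]],[[-0.543,0.586,0.108],[0,0,0.059]],[[-0.543,0.586,0.108],[0,0,0.059]],[[-0.543,0.586,0.108],[0,0,0.059]],[[-0.543,0.586,0.108],[0,0,0.059]]]'

```text
clock: 2.0
position: [345.2, -250.5, 174.0]
ee_rot: [-0.021, 1.0, 0.0, 0.0]
contact_force: [-0.9, 0.3, -0.1]
gripper_width: 60.1
grasp_force: 0.0
```

Request:
arm_command --rows '[[[-0.376,0.596,0.096],[0,0,0.167]],[[-0.376,0.596,0.096],[0,0,0.167]],[[-0.376,0.596,0.096],[0,0,0.167]],[[-0.376,0.596,0.096],[0,0,0.167]],[[-0.376,0.596,0.096],[0,0,0.167]]]'

```text
clock: 2.5
position: [434.3, -99.0, 150.0]
ee_rot: [0.241, 0.97, 0.0, 0.001]
contact_force: [-0.3, -1.0, -0.3]
gripper_width: 59.7
grasp_force: 0.0
```

Request:
arm_command --rows '[[[0,0,0],[0,0,0]]]'

```text
clock: 2.6
position: [432.9, -100.4, 150.0]
ee_rot: [0.241, 0.971, -0.0, 0.0]
contact_force: [0.1, -0.6, 0.6]
gripper_width: 59.9
grasp_force: 0.0
```

```bash
python3 - <<'E'
from h import *
from bench import arm
c=arm.camera_info("wrist");im,d=arm.get_image("wrist");cv2.imwrite("pics/w1.png",im)
r=arm.spot_in("wrist","grey_sherd");print([(x["position"],x["score"]) for x in r])
hsv=cv2.cvtColor(im,cv2.COLOR_BGR2HSV)
if r:
    k=np.zeros(im.shape[:2],np.uint8);cv2.circle(k,tuple(int(v) for v in r[0]["position"]),90,255,-1)
    m=((hsv[...,2]>85)*255).astype(np.uint8)&k;print(shape(m,c,11))
E
```

```text
[([241.9, 179.2], 0.87)]
{'cen': array([ 381.4, -165.3]), 'width': np.float64(18.3), 'deg': np.int64(44), 'reach': (np.float64(8.0), np.float64(10.3)), 'perp': (np.float64(42.8), np.float64(49.3)), 'mid': array([ 380.6, -166.1])}
```

View pics/w1.png

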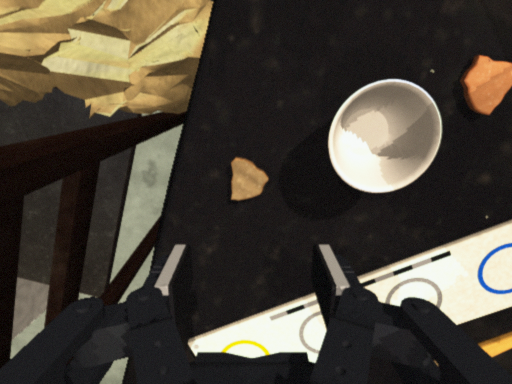

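The wrist picture shows the grey sherd at (248,180) between the fingers' lines, and the bowl at (385,135). My mask reached the chair and paper, so I redo it with a smaller one.

```bash
cat >> h.py <<'E'
def near(im,px,r,v=85):
    hsv=cv2.cvtColor(im,cv2.COLOR_BGR2HSV);k=np.zeros(im.shape[:2],np.uint8);cv2.circle(k,tuple(int(x) for x in px),r,255,-1)
    return ((hsv[...,2]>v)*255).astype(np.uint8)&k
E
python3 - <<'E'
from h import *
from bench import arm
c=arm.camera_info("wrist");im=cv2.imread("pics/w1.png")
print(shape(near(im,(248,180),36),c,11));print(shape(near(im,(385,135),75,100),c,53))
E
```

```text
{'cen': array([ 427.1, -104.6]), 'width': np.float64(34.8), 'deg': np.int64(60), 'reach': (np.float64(20.3), np.float64(14.6)), 'perp': (np.float64(21.2), np.float64(20.4)), 'mid': array([ 428.5, -102.2])}
{'cen': array([438.1,  10. ]), 'width': np.float64(85.6), 'deg': np.int64(152), 'reach': (np.float64(42.9), np.float64(42.7)), 'perp': (np.float64(43.3), np.float64(43.2)), 'mid': array([438.,  10.])}
```

```bash
python3 - <<'E'
from h import *
from bench import arm
s=arm.read_state();q=rot(61)
plan([((430,-102,35),q),((430,-102,1),q),((430,-102,120),q),((550,-45,110),q),((637,-4,70),q),((637,-4,10),q),((637,-4,110),q)],s)
E
```

```text
[ 430 -102   35] [0.006, -0.005, 0.46] [-0.0, -0.0, 0.006] rows>=2.3
[ 430 -102    1] [-0.0, 0.0, 0.136] [-0.0, -0.0, -0.0] rows>=0.7
[ 430 -102  120] [-0.0, 0.0, -0.476] [-0.0, -0.0, -0.0] rows>=2.4
[550 -45 110] [-0.309, 0.433, 0.04] [-0.0, -0.0, -0.0] rows>=2.7
[637  -4  70] [-0.225, 0.312, 0.16] [-0.0, -0.0, -0.0] rows>=2.1
[637  -4  10] [0.0, 0.0, 0.24] [-0.0, -0.0, -0.0] rows>=1.2
[637  -4 110] [0.0, -0.0, -0.4] [-0.0, -0.0, -0.0] rows>=2.0
```

Request:
arm_command --rows '[[[0.006,-0.005,0.2],[0,0,0.006]],[[0.006,-0.005,0.4],[0,0,0.006]],[[0.006,-0.005,0.46],[0,0,0.006]],[[0.006,-0.005,0.46],[0,0,0.006]]]'

```text
clock: 3.1
position: [427.7, -103.0, 33.0]
ee_rot: [0.252, 0.968, -0.001, -0.003]
contact_force: [0.2, -0.7, 0.3]
gripper_width: 60.0
grasp_force: 0.0
```

Request:
arm_command --rows '[[[0,0,0.06],[0,0,0]],[[0,0,0.1],[0,0,0]],[[0,0,0.125],[0,0,0]],[[0,0,0.136],[0,0,0]],[[0,0,0.136],[0,0,0]]]'

```text
clock: 3.6
position: [430.2, -101.6, 1.3]
ee_rot: [0.251, 0.968, 0.0, 0.0]
contact_force: [-1.2, -0.2, -0.0]
gripper_width: 59.8
grasp_force: 0.0
```

Request:
arm_command --rows '[[[0,0,0],[0,0,0]],[[0,0,0],[0,0,0]],[[0,0,0],[0,0,0]],[[0,0,0],[0,0,0]],[[0,0,0],[0,0,0]]]' --grip 0

```text
clock: 4.1
position: [430.2, -101.7, 2.0]
ee_rot: [0.251, 0.968, -0.0, 0.0]
contact_force: [-0.6, -1.6, 6.0]
gripper_width: 32.1
grasp_force: 58.9
```

Request:
arm_command --rows '[[[0,0,-0.08],[0,0,0]],[[0,0,-0.2],[0,0,0]],[[0,0,-0.36],[0,0,0]],[[0,0,-0.476],[0,0,0]],[[0,0,-0.476],[0,0,0]]]'

```text
clock: 4.6
position: [433.0, -101.2, 124.4]
ee_rot: [0.25, 0.968, 0.002, 0.005]
contact_force: [-0.0, -0.6, -0.5]
gripper_width: 32.1
grasp_force: 59.6
```

Request:
arm_command --rows '[[[-0.09,0.13,0.012],[0,0,0]],[[-0.2,0.28,0.025],[0,0,0]],[[-0.309,0.433,0.04],[0,0,0]],[[-0.42,0.589,0.12],[0,0,0]],[[-0.534,0.745,0.2],[0,0,0]]]'

```text
clock: 5.1
position: [634.9, -4.1, 70.5]
ee_rot: [0.251, 0.968, 0.0, -0.0]
contact_force: [0.2, 0.4, -0.2]
gripper_width: 31.8
grasp_force: 59.6
```

Request:
arm_command --rows '[[[0,0,0],[0,0,0]],[[0,0,0],[0,0,0]]]'

```text
clock: 5.3
position: [632.7, -4.8, 68.7]
ee_rot: [0.251, 0.968, -0.001, -0.002]
contact_force: [-0.4, 0.9, -0.7]
gripper_width: 31.7
grasp_force: 59.6
```

```bash
python3 - <<'E'
from h import *
from bench import arm
s=arm.read_state();print(s["position"])
im,d=arm.get_image("wrist");cv2.imwrite("pics/w2.png",im)
plan([((637,-4,11),rot(61))],s)
E
```

```text
[632.70360329  -4.79145281  68.67111608]
[637  -4  11] [-0.014, 0.012, 0.231] [-0.001, -0.001, -0.0] rows>=1.2
```

View pics/w2.png

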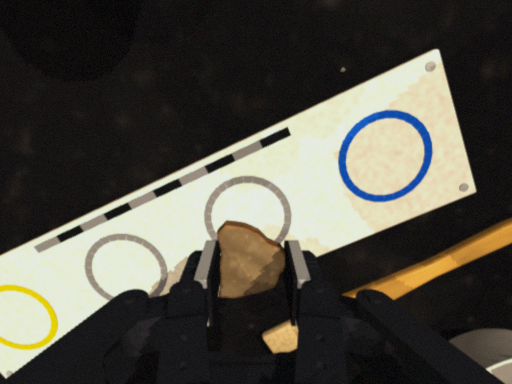

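The grey sherd is held level between the pads at (250,262), with the grey ring at (248,217) and blue at (385,156). I check the ring positions with this view.

```bash
python3 - <<'E'
from h import *
from bench import arm
c=arm.camera_info("wrist");s=arm.read_state();print(s["position"])
print(ray(c,[(385.5,156),(248,219),(126,271),(20,317)],8).round(1))
plan([((637,-4,11),rot(61))],s)
E
```

```text
[632.55689655  -5.1988351   70.29157774]
[[ 640.4   92.2    8. ]
 [ 635.6   -9.8    8. ]
 [ 628.  -110.6    8. ]
 [ 621.2 -209.     8. ]]
[637  -4  11] [-0.014, 0.013, 0.237] [-0.001, -0.001, -0.0] rows>=1.2
```

Request:
arm_command --rows '[[[-0.014,0.012,0.06],[0,0,0]],[[-0.014,0.012,0.13],[0,0,0]],[[-0.014,0.012,0.19],[0,0,0]],[[-0.014,0.012,0.225],[0,0,0]],[[-0.014,0.012,0.235],[0,0,0]]]'

```text
clock: 5.85
position: [637.2, -4.6, 11.9]
ee_rot: [0.251, 0.968, -0.0, -0.001]
contact_force: [-0.1, -1.0, -0.3]
gripper_width: 32.1
grasp_force: 59.6
```

Request:
arm_command --rows '[[[0,0,0],[0,0,0]],[[0,0,0],[0,0,0]]]'

```text
clock: 6.05
position: [638.7, -4.1, 13.6]
ee_rot: [0.251, 0.968, 0.0, 0.001]
contact_force: [-0.3, 0.3, -0.4]
gripper_width: 32.1
grasp_force: 59.6
```

Request:
arm_command --rows '[[[0.004,0,0.006],[0,0,0]],[[0.004,0,0.012],[0,0,0]],[[0.004,0,0.012],[0,0,0]]]'

```text
clock: 6.35
position: [637.5, -3.6, 10.2]
ee_rot: [0.251, 0.968, 0.0, 0.0]
contact_force: [-0.3, 0.4, -0.3]
gripper_width: 31.9
grasp_force: 59.6
```

Request:
arm_command --rows '[[[0,0,0],[0,0,0]],[[0,0,0],[0,0,0]],[[0,0,0],[0,0,0]],[[0,0,0],[0,0,0]]]' --grip 0.65

```text
clock: 6.75
position: [637.3, -3.7, 9.9]
ee_rot: [0.251, 0.968, -0.0, -0.0]
contact_force: [0.2, 0.3, -0.4]
gripper_width: 55.9
grasp_force: 0.0
```

Request:
arm_command --rows '[[[0,0,-0.08],[0,0,0]],[[0,0,-0.2],[0,0,0]],[[0,0,-0.36],[0,0,0]],[[0,0,-0.48],[0,0,0]],[[0,0,-0.48],[0,0,0]]]'

```text
clock: 7.25
position: [640.5, -3.3, 135.7]
ee_rot: [0.25, 0.968, 0.002, 0.005]
contact_force: [0.4, 0.0, -1.2]
gripper_width: 55.7
grasp_force: 0.0
```

```bash
python3 - <<'E'
from h import *
from bench import arm
im,d=arm.get_image("top");cv2.imwrite("pics/top1.png",im)
s=arm.read_state();print(s["position"])
plan([((560,50,130),rot(40)),((450,120,110),rot(36))],s)
E
```

```text
[638.75381916  -3.36394863 132.78466077]
[560  50 130] [0.379, 0.034, 0.01] [0.001, 0.001, 0.116] rows>=2.4
[450 120 110] [0.497, -0.157, 0.079] [0.0, 0.0, 0.023] rows>=2.6
```

Request:
arm_command --rows '[[[0.2,0.02,0.01],[0,0,0.04]],[[0.379,0.034,0.01],[0,0,0.08]],[[0.379,0.034,0.01],[0,0,0.116]],[[0.379,0.034,0.01],[0,0,0.116]]]'

```text
clock: 7.7
position: [557.2, 50.2, 126.5]
ee_rot: [0.421, 0.907, -0.001, -0.001]
contact_force: [0.1, -0.3, -0.1]
gripper_width: 55.6
grasp_force: 0.0
```

Request:
arm_command --rows '[[[0.18,-0.06,0.03],[0,0,0.023]],[[0.36,-0.11,0.06],[0,0,0.023]],[[0.497,-0.157,0.079],[0,0,0.023]],[[0.497,-0.157,0.079],[0,0,0.023]],[[0.497,-0.157,0.079],[0,0,0.023]]]' --grip 0.75

```text
clock: 8.2
position: [451.4, 116.3, 107.3]
ee_rot: [0.451, 0.892, 0.002, -0.004]
contact_force: [0.0, -0.1, 0.4]
gripper_width: 64.2
grasp_force: 0.0
```

Request:
arm_command --rows '[[[0,0,0],[0,0,0]],[[0,0,0],[0,0,0]]]'

```text
clock: 8.4
position: [452.0, 115.8, 107.4]
ee_rot: [0.453, 0.892, 0.002, -0.004]
contact_force: [-0.4, -0.5, 0.3]
gripper_width: 63.8
grasp_force: 0.0
```

```bash
python3 - <<'E'
from h import *
from bench import arm
s=arm.read_state();print(s["position"],s["joints"].round(2))
c=arm.camera_info("wrist");im,d=arm.get_image("wrist");cv2.imwrite("pics/w3.png",im)
for n,z in(("large_sherd",12),("small_sherd",10)):
  for r in arm.spot_in("wrist",n)[:1]:
    print(n,r,shape(near(im,r["position"],45),c,z))
c=arm.camera_info("top");im=cv2.imread("pics/top1.png")
cv2.imwrite("pics/top1c.png",cv2.resize(im[130:310,120:370],(750,540),interpolation=cv2.INTER_CUBIC))
E
```

```text
[452.00496298 115.76095807 107.42209062] [ 0.59  0.26 -0.53 -0.01 -0.78 -3.1 ]
large_sherd {'position': [254.4, 189.5], 'score': 0.81} {'cen': array([449.5, 123.1]), 'width': np.float64(40.0), 'deg': np.int64(40), 'reach': (np.float64(18.1), np.float64(21.9)), 'perp': (np.float64(23.1), np.float64(24.2)), 'mid': array([448.1, 121.9])}
small_sherd {'position': [338.8, 47.0], 'score': 0.94} {'cen': array([436.2, 241.8]), 'width': np.float64(29.5), 'deg': np.int64(52), 'reach': (np.float64(16.3), np.float64(13.2)), 'perp': (np.float64(18.6), np.float64(17.6)), 'mid': array([437.2, 243. ])}
```

View pics/w3.png

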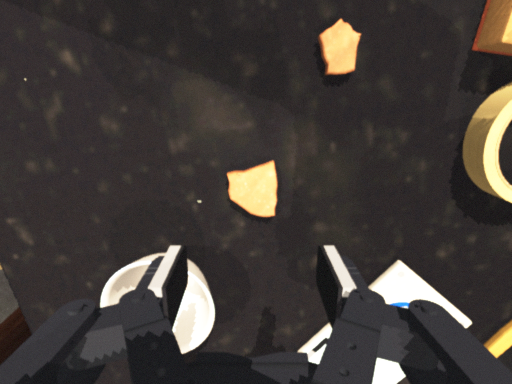

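The wrist picture shows the large sherd at (254,188) and the small at (340,47). The last joint sits at its limit (-3.1), so I turn half round for the same grasp.

Request:
arm_command --rows '[[[0,0,0],[0,0,-0.045]],[[0,0,0],[0,0,-0.09]],[[0,0,0],[0,0,-0.14]],[[0,0,0],[0,0,-0.185]],[[0,0,0],[0,0,-0.23]]]'

```text
clock: 9.05
position: [451.3, 115.8, 107.5]
ee_rot: [0.105, 0.994, 0.003, -0.003]
contact_force: [-0.3, 0.4, -0.1]
gripper_width: 64.1
grasp_force: 0.0
```

Request:
arm_command --rows '[[[0,0,0],[0,0,-0.045]],[[0,0,0],[0,0,-0.09]],[[0,0,0],[0,0,-0.14]],[[0,0,0],[0,0,-0.185]],[[0,0,0],[0,0,-0.23]]]'

```text
clock: 9.55
position: [451.3, 115.8, 107.5]
ee_rot: [-0.253, 0.967, 0.004, -0.001]
contact_force: [-0.5, -0.0, 0.7]
gripper_width: 64.1
grasp_force: 0.0
```

Request:
arm_command --rows '[[[0,0,0],[0,0,-0.045]],[[0,0,0],[0,0,-0.09]],[[0,0,0],[0,0,-0.14]],[[0,0,0],[0,0,-0.185]],[[0,0,0],[0,0,-0.23]]]'

```text
clock: 10.05
position: [451.3, 115.9, 107.6]
ee_rot: [-0.579, 0.815, 0.004, 0.0]
contact_force: [-0.2, -0.5, -0.5]
gripper_width: 64.5
grasp_force: 0.0
```

Request:
arm_command --rows '[[[0,0,0],[0,0,-0.045]],[[0,0,0],[0,0,-0.09]],[[0,0,0],[0,0,-0.14]],[[0,0,0],[0,0,-0.185]],[[0,0,0],[0,0,-0.23]]]'

```text
clock: 10.55
position: [451.3, 115.9, 107.5]
ee_rot: [0.83, -0.558, -0.004, -0.002]
contact_force: [0.0, 0.0, 1.4]
gripper_width: 64.2
grasp_force: 0.0
```

Request:
arm_command --rows '[[[0,0,0],[0,0,-0.045]],[[0,0,0],[0,0,-0.09]],[[0,0,0],[0,0,-0.09]],[[0,0,0],[0,0,-0.09]]]'

```text
clock: 10.95
position: [451.1, 115.9, 107.5]
ee_rot: [0.898, -0.44, -0.004, -0.002]
contact_force: [-0.7, 0.3, -0.1]
gripper_width: 63.4
grasp_force: 0.0
```

```bash
python3 - <<'E'
from h import *
from bench import arm
s=arm.read_state();print(s["position"],s["joints"].round(2))
q=rot(218)
plan([((449,121.5,35),q),((449,121.5,1),q)],s)
E
```

```text
[451.14828866 115.9292392  107.52285664] [ 0.6   0.26 -0.54 -0.01 -0.78  0.07]
[449. 122.  35.] [-0.02, -0.007, 0.29] [-0.0, 0.003, -0.001] rows>=1.5
[449. 122.   1.] [-0.0, 0.0, 0.136] [-0.0, -0.0, 0.0] rows>=0.7
```

View pics/top1c.png

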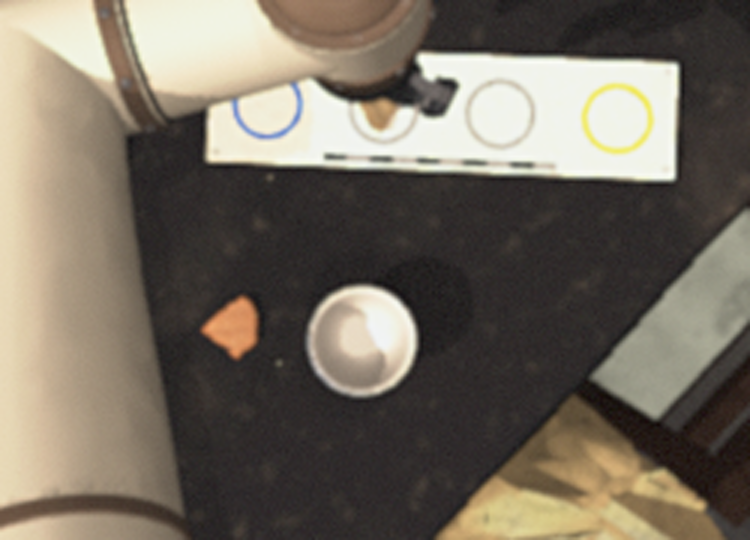

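The grey sherd lies in its ring, partly hidden at (380,108). Now I grasp the large one.

Request:
arm_command --rows '[[[-0.02,-0.007,0.15],[0,0.003,0]],[[-0.02,-0.007,0.29],[0,0.003,0]],[[-0.02,-0.007,0.29],[0,0.003,0]],[[-0.02,-0.007,0.29],[0,0.003,0]],[[-0.02,-0.007,0.29],[0,0.003,0]]]'

```text
clock: 11.45
position: [450.2, 122.3, 36.6]
ee_rot: [0.899, -0.438, 0.001, -0.001]
contact_force: [-0.9, -0.1, 0.1]
gripper_width: 64.4
grasp_force: 0.0
```

Request:
arm_command --rows '[[[0,0,0.06],[0,0,0]],[[0,0,0.1],[0,0,0]],[[0,0,0.12],[0,0,0]],[[0,0,0.13],[0,0,0]],[[0,0,0.13],[0,0,0]]]'

```text
clock: 11.95
position: [449.1, 121.6, 2.7]
ee_rot: [0.899, -0.438, 0.0, -0.0]
contact_force: [-0.7, -0.3, 0.3]
gripper_width: 64.0
grasp_force: 0.0
```

Request:
arm_command --rows '[[[0,0,0],[0,0,0]],[[0,0,0],[0,0,0]],[[0,0,0],[0,0,0]],[[0,0,0],[0,0,0]],[[0,0,0],[0,0,0]]]' --grip 0

```text
clock: 12.45
position: [449.3, 121.8, 3.4]
ee_rot: [0.899, -0.438, 0.001, -0.001]
contact_force: [-2.6, -0.5, 5.5]
gripper_width: 36.9
grasp_force: 59.5
```

Request:
arm_command --rows '[[[0,0,-0.08],[0,0,0]],[[0,0,-0.2],[0,0,0]],[[0,0,-0.34],[0,0,0]],[[0,0,-0.42],[0,0,0]],[[0,0,-0.42],[0,0,0]]]'

```text
clock: 12.95
position: [450.7, 122.7, 110.7]
ee_rot: [0.899, -0.438, 0.002, -0.003]
contact_force: [-0.5, 0.4, -1.3]
gripper_width: 36.9
grasp_force: 60.4
```

Request:
arm_command --rows '[[[0,0,0],[0,0,0]],[[0,0,0],[0,0,0]]]'

```text
clock: 13.15
position: [448.0, 121.1, 106.5]
ee_rot: [0.899, -0.438, -0.0, 0.001]
contact_force: [-0.6, -0.9, 0.3]
gripper_width: 36.9
grasp_force: 60.4
```

```bash
python3 - <<'E'
from h import *
from bench import arm
s=arm.read_state();print(s["position"],s["joints"].round(2),s["gripper_width"])
q=rot(218)
plan([((540,0,110),q),((626,-111,80),q),((626,-111,10),q)],s)
E
```

```text
[447.95751461 121.11495415 106.49578618] [ 0.62  0.26 -0.55  0.   -0.77  0.05] 36.94273671911214
[540   0 110] [0.608, 0.008, -0.014] [0.001, -0.0, 0.0] rows>=3.0
[ 626 -111   80] [0.562, 0.003, 0.12] [-0.0, -0.0, 0.0] rows>=2.9
[ 626 -111   10] [0.0, 0.0, 0.28] [-0.0, -0.0, 0.0] rows>=1.4
```

Request:
arm_command --rows '[[[0.2,0.003,-0.01],[0,0,0]],[[0.4,0.006,-0.014],[0,0,0]],[[0.608,0.008,-0.014],[0,0,0]],[[0.608,0.008,-0.014],[0,0,0]],[[0.608,0.008,-0.014],[0,0,0]]]'

```text
clock: 13.65
position: [540.3, -0.8, 109.1]
ee_rot: [0.898, -0.44, -0.001, 0.001]
contact_force: [-0.2, -0.4, -0.1]
gripper_width: 36.6
grasp_force: 60.4
```

Request:
arm_command --rows '[[[0.2,0,0.04],[0,0,0]],[[0.4,0,0.08],[0,0,0]],[[0.562,0.003,0.12],[0,0,0]],[[0.562,0.003,0.12],[0,0,0]],[[0.562,0.003,0.12],[0,0,0]]]'

```text
clock: 14.15
position: [625.7, -110.0, 79.4]
ee_rot: [0.899, -0.438, -0.001, 0.001]
contact_force: [-0.6, -0.1, -0.1]
gripper_width: 36.4
grasp_force: 60.4
```

Request:
arm_command --rows '[[[0,0,0.08],[0,0,0]],[[0,0,0.16],[0,0,0]],[[0,0,0.2],[0,0,0]],[[0,0,0.2],[0,0,0]],[[0,0,0.2],[0,0,0]]]'

```text
clock: 14.65
position: [627.2, -109.6, 32.1]
ee_rot: [0.899, -0.437, 0.001, -0.0]
contact_force: [-0.1, -0.4, -0.5]
gripper_width: 37.0
grasp_force: 60.4
```

```bash
python3 - <<'E'
from h import *
from bench import arm
s=arm.read_state();print(s["position"],s["joints"].round(2),s["gripper_width"])
plan([((625.7,-111,11),rot(218))],s)
im,d=arm.get_image("wrist");cv2.imwrite("pics/w4.png",im)
E
```

```text
[ 627.23045859 -109.60466877   32.07935954] [ 0.08  0.6  -0.19  0.   -0.78  0.58] 36.9735089101268
[ 626. -111.   11.] [0.001, 0.008, 0.084] [-0.0, -0.0, 0.001] rows>=0.4
```

View pics/w4.png

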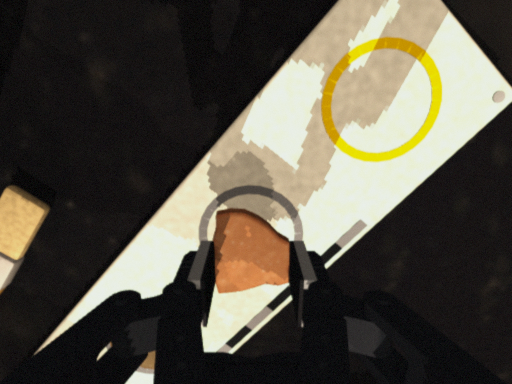

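The large sherd is held over its ring; the ring's top edge shows at (250,190) and yellow is at (381,99). I lower it.

Request:
arm_command --rows '[[[0.001,0.006,0.03],[0,0,0]],[[0.001,0.006,0.06],[0,0,0]],[[0.001,0.006,0.08],[0,0,0]],[[0.001,0.006,0.086],[0,0,0]],[[0.001,0.006,0.086],[0,0,0]]]'

```text
clock: 15.2
position: [625.6, -111.7, 11.5]
ee_rot: [0.899, -0.438, 0.0, 0.0]
contact_force: [-5.0, 1.3, 11.4]
gripper_width: 37.1
grasp_force: 61.6
```

Request:
arm_command --rows '[[[0,0,0],[0,0,0]],[[0,0,0],[0,0,0]],[[0,0,0],[0,0,0]],[[0,0,0],[0,0,0]]]' --grip 0.65

```text
clock: 15.6
position: [625.8, -111.7, 9.3]
ee_rot: [0.899, -0.438, 0.0, -0.0]
contact_force: [-0.3, -0.3, 0.4]
gripper_width: 55.8
grasp_force: 0.0
```

Request:
arm_command --rows '[[[0,0,-0.08],[0,0,0]],[[0,0,-0.2],[0,0,0]],[[0,0,-0.36],[0,0,0]],[[0,0,-0.48],[0,0,0]],[[0,0,-0.48],[0,0,0]]]'

```text
clock: 16.1
position: [629.1, -111.8, 135.3]
ee_rot: [0.899, -0.438, 0.005, -0.002]
contact_force: [-0.2, 0.3, 0.4]
gripper_width: 55.9
grasp_force: 0.0
```

Request:
arm_command --rows '[[[0,0,0],[0,0,0]],[[0,0,0],[0,0,0]]]'

```text
clock: 16.3
position: [624.8, -111.5, 128.2]
ee_rot: [0.899, -0.438, -0.001, 0.0]
contact_force: [-0.7, -0.0, -0.1]
gripper_width: 55.8
grasp_force: 0.0
```

```bash
python3 - <<'E'
from h import *
from bench import arm
s=arm.read_state();print(s["position"],s["joints"].round(2),s["gripper_width"])
a=np.array([626,-111,130]);b=np.array([437.5,242.5,110])
plan([(a+(b-a)*.5,rot(222)),(b,rot(228))],s)
E
```

```text
[ 624.8204029  -111.53479464  128.2207569 ] [ 0.08  0.49 -0.1  -0.   -0.98  0.59] 55.77004172767894
[532.  66. 120.] [-0.788, -0.143, 0.034] [0.0, 0.0, -0.022] rows>=4.0
[438. 242. 110.] [-0.778, -0.193, 0.041] [0.0, 0.001, -0.033] rows>=4.0
```

Request:
arm_command --rows '[[[-0.2,-0.04,0.01],[0,0,-0.022]],[[-0.4,-0.075,0.02],[0,0,-0.022]],[[-0.6,-0.11,0.03],[0,0,-0.022]],[[-0.788,-0.143,0.034],[0,0,-0.022]],[[-0.788,-0.143,0.034],[0,0,-0.022]]]'

```text
clock: 16.8
position: [529.4, 69.1, 119.7]
ee_rot: [0.915, -0.404, -0.001, 0.001]
contact_force: [1.1, -0.3, -0.7]
gripper_width: 55.6
grasp_force: 0.0
```

Request:
arm_command --rows '[[[-0.2,-0.05,0.01],[0,0,-0.033]],[[-0.4,-0.1,0.02],[0,0,-0.033]],[[-0.6,-0.15,0.03],[0,0,-0.033]],[[-0.778,-0.193,0.041],[0,0,-0.033]],[[-0.778,-0.193,0.041],[0,0,-0.033]]]'

```text
clock: 17.3
position: [436.3, 245.9, 109.6]
ee_rot: [0.935, -0.356, 0.0, 0.001]
contact_force: [0.1, -0.2, 0.2]
gripper_width: 55.6
grasp_force: 0.0
```

Request:
arm_command --rows '[[[0,0,0],[0,0,0]],[[0,0,0],[0,0,0]]]'

```text
clock: 17.5
position: [438.5, 241.4, 110.1]
ee_rot: [0.933, -0.359, 0.0, 0.001]
contact_force: [0.1, -0.9, 0.8]
gripper_width: 55.6
grasp_force: 0.0
```

```bash
python3 - <<'E'
from h import *
from bench import arm
s=arm.read_state();print(s["position"],s["joints"].round(2),s["gripper_width"])
c=arm.camera_info("wrist");im,d=arm.get_image("wrist");cv2.imwrite("pics/w5.png",im)
r=arm.spot_in("wrist","small_sherd")[:1]
print(r,shape(near(im,r[0]["position"],40),c,10))
q=rot(228);plan([((437.5,242.5,35),q),((437.5,242.5,2),q)],s)
E
```

```text
[438.49324274 241.39563552 110.09218569] [ 0.83  0.31 -0.46  0.   -0.81  0.01] 55.63113755003505
[{'position': [251.8, 193.0], 'score': 0.63}] {'cen': array([437.5, 241.7]), 'width': np.float64(28.8), 'deg': np.int64(52), 'reach': (np.float64(16.0), np.float64(12.8)), 'perp': (np.float64(18.9), np.float64(18.3)), 'mid': array([438.5, 243. ])}
[438. 242.  35.] [-0.006, -0.001, 0.3] [0.0, -0.0, -0.001] rows>=1.5
[438. 242.   2.] [-0.0, -0.0, 0.132] [0.0, -0.0, 0.0] rows>=0.7
```

Request:
arm_command --rows '[[[-0.006,-0.003,0.15],[0,0,-0.022]],[[-0.006,-0.003,0.3],[0,0,-0.022]],[[-0.006,-0.003,0.3],[0,0,-0.022]],[[-0.006,-0.003,0.3],[0,0,-0.022]],[[-0.006,-0.003,0.3],[0,0,-0.022]]]'

```text
clock: 18.1
position: [439.2, 244.5, 37.5]
ee_rot: [0.945, -0.327, 0.001, -0.002]
contact_force: [0.4, -0.3, 0.1]
gripper_width: 55.5
grasp_force: 0.0
```

Request:
arm_command --rows '[[[0,0,0.06],[0,0,0]],[[0,0,0.1],[0,0,0]],[[0,0,0.12],[0,0,0]],[[0,0,0.134],[0,0,0]],[[0,0,0.134],[0,0,0]]]'

```text
clock: 18.6
position: [437.9, 244.0, 2.3]
ee_rot: [0.945, -0.326, 0.0, -0.0]
contact_force: [-0.2, 0.2, 0.3]
gripper_width: 55.3
grasp_force: 0.0
```

Request:
arm_command --rows '[[[0,0,0],[0,0,0]],[[0,0,0],[0,0,0]],[[0,0,0],[0,0,0]],[[0,0,0],[0,0,0]],[[0,0,0],[0,0,0]]]' --grip 0

```text
clock: 19.1
position: [437.7, 243.8, 3.1]
ee_rot: [0.945, -0.326, 0.0, 0.0]
contact_force: [-1.9, -1.5, 5.2]
gripper_width: 25.0
grasp_force: 58.6
```

Request:
arm_command --rows '[[[0,0,-0.08],[0,0,0]],[[0,0,-0.2],[0,0,0]],[[0,0,-0.34],[0,0,0]],[[0,0,-0.42],[0,0,0]],[[0,0,-0.42],[0,0,0]]]'

```text
clock: 19.6
position: [439.4, 245.6, 110.8]
ee_rot: [0.945, -0.326, 0.002, -0.004]
contact_force: [-0.5, 0.6, -0.8]
gripper_width: 25.1
grasp_force: 59.0
```

Request:
arm_command --rows '[[[0,0,0],[0,0,0]],[[0,0,0],[0,0,0]]]'

```text
clock: 19.8
position: [437.1, 243.4, 106.3]
ee_rot: [0.945, -0.327, -0.0, 0.001]
contact_force: [0.4, 0.2, -0.7]
gripper_width: 24.9
grasp_force: 59.0
```

```bash
python3 - <<'E'
from h import *
from bench import arm
s=arm.read_state();print(s["position"],s["joints"].round(2),s["gripper_width"])
q=rot(232)
plan([((540,165,100),q),((641,93,80),q),((641,93,28),q)],s)
E
```

```text
[437.05697569 243.39757754 106.33031212] [ 0.83  0.31 -0.46  0.   -0.8   0.07] 24.89482865224675
[540 165 100] [0.518, -0.008, 0.025] [0.001, -0.0, -0.001] rows>=2.6
[641  93  80] [0.495, -0.021, 0.081] [-0.0, -0.0, 0.0] rows>=2.5
[641  93  28] [0.0, 0.001, 0.208] [-0.0, -0.0, 0.0] rows>=1.0
```

Request:
arm_command --rows '[[[0.18,-0.003,0.01],[0,0,0]],[[0.36,-0.006,0.02],[0,0,0]],[[0.518,-0.008,0.025],[0,0,0]],[[0.518,-0.008,0.025],[0,0,0]],[[0.518,-0.008,0.025],[0,0,0]]]'

```text
clock: 20.3
position: [540.5, 164.4, 99.3]
ee_rot: [0.945, -0.328, -0.001, 0.001]
contact_force: [-0.1, 0.2, -0.5]
gripper_width: 24.8
grasp_force: 59.0
```

Request:
arm_command --rows '[[[0.18,-0.01,0.04],[0,0,0]],[[0.36,-0.02,0.07],[0,0,0]],[[0.495,-0.022,0.081],[0,0,0]],[[0.495,-0.022,0.081],[0,0,0]],[[0.495,-0.022,0.081],[0,0,0]]]'

```text
clock: 20.8
position: [640.6, 93.8, 79.8]
ee_rot: [0.945, -0.327, -0.001, 0.001]
contact_force: [-0.2, 0.5, 0.0]
gripper_width: 24.8
grasp_force: 59.0
```

Request:
arm_command --rows '[[[0,0,0.08],[0,0,0]],[[0,0,0.16],[0,0,0]],[[0,0,0.208],[0,0,0]],[[0,0,0.208],[0,0,0]],[[0,0,0.208],[0,0,0]]]'

```text
clock: 21.3
position: [641.6, 94.4, 29.6]
ee_rot: [0.945, -0.326, 0.001, -0.0]
contact_force: [-0.6, 0.2, 0.0]
gripper_width: 24.9
grasp_force: 59.0
```

```bash
python3 - <<'E'
from h import *
from bench import arm
s=arm.read_state();print(s["position"],s["joints"].round(2),s["gripper_width"])
plan([((642,93,11),rot(232))],s)
E
```

```text
[641.59951442  94.44988655  29.57140096] [ 0.4   0.62 -0.16  0.   -0.8   0.51] 24.850969178057117
[642  93  11] [0.005, 0.004, 0.074] [-0.0, -0.0, -0.0] rows>=0.4
```

Request:
arm_command --rows '[[[0.003,0.003,0.03],[0,0,0]],[[0.003,0.003,0.055],[0,0,0]],[[0.003,0.003,0.07],[0,0,0]],[[0.003,0.003,0.075],[0,0,0]],[[0.003,0.003,0.075],[0,0,0]]]'

```text
clock: 21.8
position: [641.7, 92.4, 11.2]
ee_rot: [0.945, -0.326, 0.0, 0.0]
contact_force: [-2.5, 0.4, 5.1]
gripper_width: 25.1
grasp_force: 59.9
```

Request:
arm_command --rows '[[[0,0,0],[0,0,0]],[[0,0,0],[0,0,0]],[[0,0,0],[0,0,0]],[[0,0,0],[0,0,0]]]' --grip 0.55

```text
clock: 22.2
position: [641.9, 92.5, 10.0]
ee_rot: [0.945, -0.326, 0.0, -0.0]
contact_force: [-0.4, 0.8, 0.4]
gripper_width: 46.7
grasp_force: 0.0
```

Request:
arm_command --rows '[[[0,0,-0.08],[0,0,0]],[[0,0,-0.2],[0,0,0]],[[0,0,-0.36],[0,0,0]],[[0,0,-0.56],[0,0,0]],[[0,0,-0.56],[0,0,0]]]'

```text
clock: 22.7
position: [646.5, 93.6, 159.0]
ee_rot: [0.945, -0.326, 0.007, -0.004]
contact_force: [1.2, 0.4, 0.9]
gripper_width: 46.7
grasp_force: 0.0
```

Request:
arm_command --rows '[[[0,0,0],[0,0,0]],[[0,0,0],[0,0,0]]]' --grip 0.4

```text
clock: 22.9
position: [640.8, 92.4, 149.0]
ee_rot: [0.945, -0.327, -0.001, 0.0]
contact_force: [-0.5, 1.1, 0.2]
gripper_width: 34.1
grasp_force: 0.0
```

```bash
python3 - <<'E'
from h import *
from bench import arm
s=arm.read_state();print(s["position"],s["joints"].round(2),s["gripper_width"])
c0=np.array([439.5,10.8,0])
# y tool at yaw 180 -> -x ; tool z must lean to -r = +x, i.e. away from tool y
Q=rot(180,-19);print(Q.as_matrix().round(2))
z=Q.apply([0,0,1]);r=np.array([-1,0,0]);G=c0+38*r+[0,0,43];T=G+19*z;print(T,z)
plan([((520,50,150),rot(200)),(T-80*z,Q),(T-15*z,Q),(T,Q)],s)
E
```

```text
[640.84924418  92.38151598 148.98991342] [ 0.39  0.49 -0.04 -0.   -1.04  0.51] 34.07721603006563
[[-0.   -0.95  0.33]
 [-1.    0.   -0.  ]
 [ 0.   -0.33 -0.95]]
[407.68579493  10.8         25.03514706] [ 3.25568154e-01 -8.32667268e-17 -9.45518576e-01]
[520  50 150] [-0.276, 0.432, -0.003] [0.0, 0.0, 0.177] rows>=3.7
[382.  11. 101.] [-0.042, 0.573, 0.198] [0.105, 0.018, 0.11] rows>=3.2
[403.  11.  39.] [0.001, -0.0, 0.26] [0.0, 0.0, 0.0] rows>=1.3
[408.  11.  25.] [-0.0, -0.0, 0.06] [0.0, 0.0, 0.0] rows>=0.3
```

```bash
python3 - <<'E'
from h import *
from bench import arm
s=arm.read_state()
c0=np.array([439.5,10.8,0])
Q=rot(180,19);z=Q.apply([0,0,1]);r=np.array([1,0,0]);G=c0+38*r+[0,0,43];T=G+19*z;print(T,z)
plan([((550,40,140),rot(190,9)),(T-70*z,Q),(T-15*z,Q),(T,Q)],s)
c=arm.camera_info("top");im,d=arm.get_image("top");E=c["extrinsics"]
for p in((328,118),(328,121),(328,115)):
    D=d[p[1],p[0]];print((E@[(p[0]-c["cx"])/c["fx"]*D,(p[1]-c["cy"])/c["fy"]*D,D,1])[:3].round())
E
```

```text
[471.31420507  10.8         25.03514706] [-3.25568154e-01  8.32667268e-17 -9.45518576e-01]
[550  40 140] [-0.156, 0.389, 0.037] [-0.047, -0.018, 0.232] rows>=5.0
[494.  11.  91.] [0.076, 0.208, 0.23] [-0.056, -0.013, 0.054] rows>=1.7
[476.  11.  39.] [-0.001, -0.0, 0.22] [0.0, -0.001, 0.0] rows>=1.1
[471.  11.  25.] [0.001, -0.0, 0.06] [0.0, 0.0, 0.0] rows>=0.3
[ 750. -216.   29.]
[ 733. -210.   63.]
[ 761. -219.   15.]
```

Request:
arm_command --rows '[[[-0.06,0.13,0.01],[-0.009,-0.003,0.046]],[[-0.12,0.26,0.02],[-0.019,-0.007,0.093]],[[-0.156,0.389,0.037],[-0.028,-0.011,0.139]],[[-0.156,0.389,0.037],[-0.038,-0.014,0.186]],[[-0.156,0.389,0.037],[-0.047,-0.018,0.232]]]'

```text
clock: 23.45
position: [549.4, 39.4, 139.6]
ee_rot: [0.762, -0.643, -0.05, 0.061]
contact_force: [0.4, 0.6, 0.0]
gripper_width: 34.0
grasp_force: 0.0
```

Request:
arm_command --rows '[[[0.03,0.08,0.09],[-0.02,-0.005,0.02]],[[0.06,0.16,0.18],[-0.04,-0.01,0.04]],[[0.076,0.208,0.23],[-0.056,-0.013,0.054]],[[0.076,0.208,0.23],[-0.056,-0.013,0.054]],[[0.076,0.208,0.23],[-0.056,-0.013,0.054]]]'

```text
clock: 23.95
position: [495.2, 10.4, 91.5]
ee_rot: [0.698, -0.697, -0.116, 0.117]
contact_force: [0.7, 0.9, 0.8]
gripper_width: 34.2
grasp_force: 0.0
```

Request:
arm_command --rows '[[[0,0,0],[0,0,0]],[[0,0,0],[0,0,0]]]'

```text
clock: 24.15
position: [495.8, 11.3, 92.9]
ee_rot: [0.698, -0.697, -0.115, 0.116]
contact_force: [-0.3, 0.3, 0.9]
gripper_width: 34.0
grasp_force: 0.0
```

```bash
python3 - <<'E'
from h import *
from bench import arm
s=arm.read_state();print(s["position"],s["joints"].round(2),s["gripper_width"])
cw=arm.camera_info("wrist");im,d=arm.get_image("wrist");cv2.imwrite("pics/w6.png",im)
r=arm.spot_in("wrist","white_bowl");print(r[:1])
if r: print(shape(near(im,r[0]["position"],110,100),cw,53))
Q=rot(180,19);z=Q.apply([0,0,1]);T=np.array([471.3,10.8,25]);
plan([(T-30*z,Q),(T,Q)],s)
E
```

```text
[495.83567414  11.32637033  92.86484141] [ 0.29  0.48 -0.23 -0.1  -1.18 -0.24] 34.010680274803015
[{'position': [305.3, 204.7], 'score': 0.86}]
{'cen': array([439.3,   7.8]), 'width': np.float64(83.6), 'deg': np.int64(86), 'reach': (np.float64(43.6), np.float64(39.9)), 'perp': (np.float64(43.3), np.float64(43.5)), 'mid': array([439.4,   9.7])}
[481.  11.  53.] [0.002, 0.005, 0.169] [-0.001, -0.0, 0.001] rows>=0.8
[471.  11.  25.] [-0.0, 0.0, 0.12] [-0.0, -0.0, -0.0] rows>=0.6
```

View pics/w6.png

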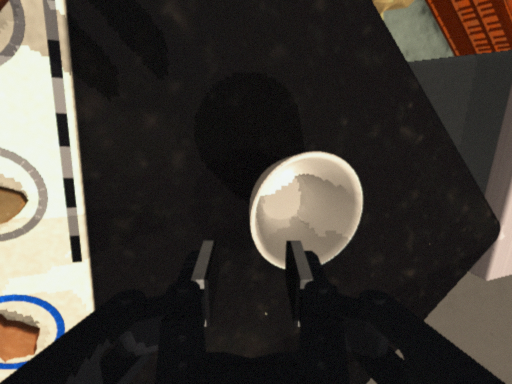

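The right finger lines up inside the rim and the left one outside it; the bowl's near wall is at about (252,215). The finished sherds show in their rings at left. I go down along the wall and grip.

Request:
arm_command --rows '[[[0.003,0.005,0.08],[0,0,0]],[[0.003,0.005,0.15],[0,0,0]],[[0.003,0.005,0.21],[0,0,0]],[[0.003,0.005,0.25],[0,0,0]],[[0.003,0.005,0.285],[0,0,0]]]'

```text
clock: 24.75
position: [471.0, 10.2, 24.9]
ee_rot: [0.698, -0.697, -0.115, 0.116]
contact_force: [0.2, 0.1, 0.6]
gripper_width: 34.6
grasp_force: 0.0
```

Request:
arm_command --rows '[[[0,0,0],[0,0,0]],[[0,0,0],[0,0,0]]]'

```text
clock: 24.95
position: [471.4, 10.1, 25.4]
ee_rot: [0.698, -0.697, -0.115, 0.116]
contact_force: [-0.1, 0.4, -0.9]
gripper_width: 34.3
grasp_force: 0.0
```

Request:
arm_command --rows '[[[0,0,0],[0,0,0]],[[0,0,0],[0,0,0]],[[0,0,0],[0,0,0]],[[0,0,0],[0,0,0]],[[0,0,0],[0,0,0]]]' --grip 0

```text
clock: 25.45
position: [471.2, 10.3, 25.8]
ee_rot: [0.698, -0.697, -0.115, 0.116]
contact_force: [-0.4, 1.0, 5.5]
gripper_width: 4.2
grasp_force: 58.2
```

```bash
python3 - <<'E'
from h import *
from bench import arm
s=arm.read_state();print(s["position"],s["joints"].round(2),s["gripper_width"],s["contact_force"])
im,d=arm.get_image("wrist");cv2.imwrite("pics/w7.png",im)
Q=R.from_quat(s["ee_rot"]);p=s["position"]
plan([(p+[0,0,40],Q),(p+[0,0,90],Q)],s)
E
```

```text
[471.21914459  10.26108353  25.83410228] [ 0.3   0.54 -0.34 -0.11 -1.01 -0.23] 4.168975446438514 [-0.40832046  0.97691688  5.51840729]
[471.  10.  66.] [0.0, 0.052, -0.151] [0.0, 0.0, 0.0] rows>=0.8
[471.  10. 116.] [0.0, 0.064, -0.19] [0.0, 0.0, 0.0] rows>=1.0
```

View pics/w7.png

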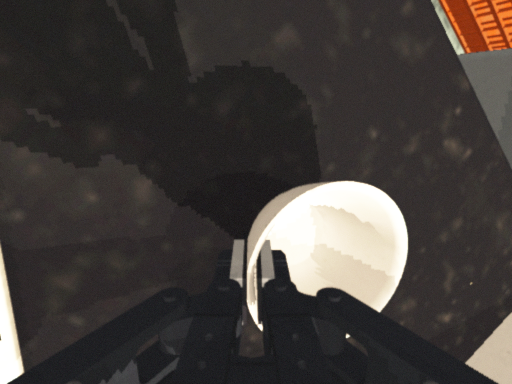

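The wall is gripped (4.2 mm) with one finger inside. Now I lift.

Request:
arm_command --rows '[[[0,0.03,-0.08],[0,0,0]],[[0,0.06,-0.17],[0,0,0]],[[0,0.09,-0.26],[0,0,0]],[[0,0.116,-0.341],[0,0,0]],[[0,0.116,-0.341],[0,0,0]]]'

```text
clock: 26.0
position: [473.0, 10.4, 117.2]
ee_rot: [0.698, -0.697, -0.114, 0.114]
contact_force: [-0.3, -0.2, -1.4]
gripper_width: 4.2
grasp_force: 57.4
```

Request:
arm_command --rows '[[[0,0,0],[0,0,0]],[[0,0,0],[0,0,0]]]'

```text
clock: 26.2
position: [470.2, 10.0, 113.9]
ee_rot: [0.698, -0.697, -0.116, 0.117]
contact_force: [-0.4, 0.1, -2.1]
gripper_width: 4.3
grasp_force: 57.4
```

```bash
python3 - <<'E'
from h import *
from bench import arm
s=arm.read_state();print(s["position"],s["joints"].round(2),s["gripper_width"],s["contact_force"])
im,d=arm.get_image("scene");cv2.imwrite("pics/s2.png",cv2.resize(im[120:350,130:430],(750,575)))
Q=rot(180,19)
plan([((560,-100,116),Q),((653.6,-208.3,100),Q),((653.6,-208.3,45),Q)],s)
E
```

```text
[470.15204379  10.01311583 113.87202002] [ 0.3   0.42 -0.27 -0.1  -1.2  -0.25] 4.3215671571439795 [-0.44123071  0.11192651 -2.11931864]
[ 560 -100  116] [0.44, -0.337, -0.125] [0.0, -0.0, 0.0] rows>=2.8
[ 654. -208.  100.] [0.434, -0.375, -0.061] [0.0, -0.0, 0.0] rows>=2.9
[ 654. -208.   45.] [-0.001, -0.071, 0.208] [0.0, -0.0, 0.0] rows>=1.1
```

View pics/s2.png

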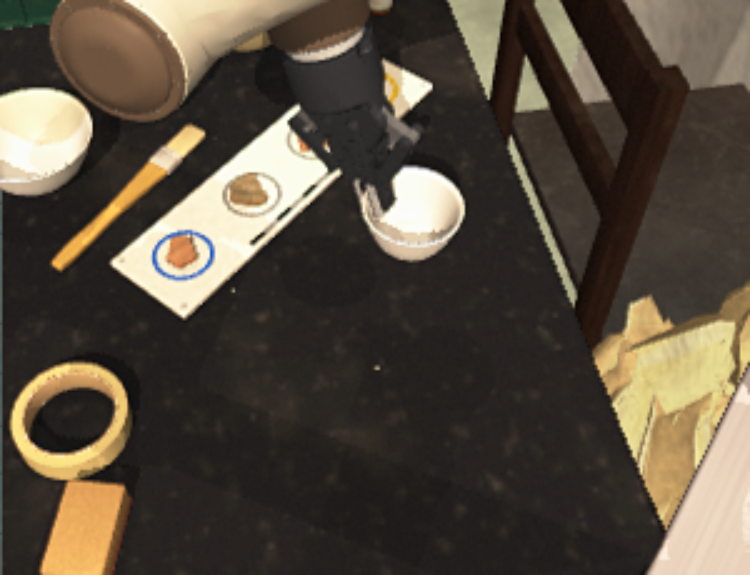

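The bowl hangs level at (412,212), and the sherds lie in the blue (183,253) and grey (250,192) rings. Next I carry it to yellow.

Request:
arm_command --rows '[[[0.15,-0.12,-0.04],[0,0,0]],[[0.3,-0.23,-0.08],[0,0,0]],[[0.44,-0.337,-0.125],[0,0,0]],[[0.44,-0.337,-0.125],[0,0,0]],[[0.44,-0.337,-0.125],[0,0,0]]]'

```text
clock: 26.75
position: [560.4, -100.4, 115.6]
ee_rot: [-0.697, 0.698, 0.117, -0.118]
contact_force: [-1.4, 0.4, -1.3]
gripper_width: 4.7
grasp_force: 57.8
```

Request:
arm_command --rows '[[[0.15,-0.13,-0.02],[0,0,0]],[[0.3,-0.26,-0.04],[0,0,0]],[[0.434,-0.375,-0.061],[0,0,0]],[[0.434,-0.375,-0.061],[0,0,0]],[[0.434,-0.375,-0.061],[0,0,0]]]'

```text
clock: 27.25
position: [653.7, -207.5, 99.6]
ee_rot: [0.697, -0.697, -0.117, 0.117]
contact_force: [-0.2, 0.9, -1.0]
gripper_width: 4.5
grasp_force: 57.9
```

Request:
arm_command --rows '[[[0,-0.025,0.07],[0,0,0]],[[0,-0.05,0.14],[0,0,0]],[[0,-0.071,0.208],[0,0,0]],[[0,-0.071,0.208],[0,0,0]],[[0,-0.071,0.208],[0,0,0]]]'

```text
clock: 27.75
position: [654.5, -206.9, 47.6]
ee_rot: [0.699, -0.696, -0.116, 0.117]
contact_force: [0.1, 0.0, -1.4]
gripper_width: 4.5
grasp_force: 57.9
```

```bash
python3 - <<'E'
from h import *
from bench import arm
s=arm.read_state();print(s["position"],s["joints"].round(2),s["gripper_width"],s["contact_force"])
cw=arm.camera_info("wrist");im,d=arm.get_image("wrist");cv2.imwrite("pics/w8.png",im)
plan([((653.6,-208.3,34),rot(180,19))],s)
E
```

```text
[ 654.45656451 -206.87842659   47.64331367] [-0.06  0.8   0.23  0.02 -1.33  0.06] 4.518661301112455 [ 0.10655204  0.02412296 -1.37185481]
[ 654. -208.   34.] [0.006, -0.014, 0.053] [-0.0, -0.001, 0.001] rows>=0.3
```

View pics/w8.png

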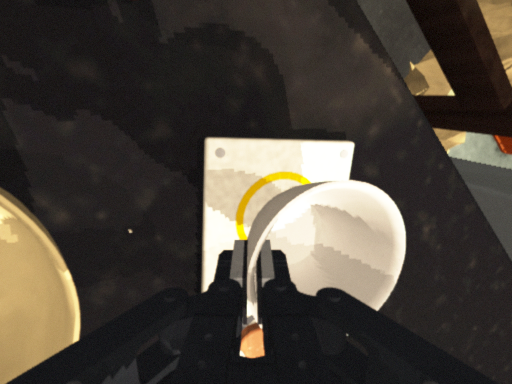

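The bowl is over the yellow ring, whose arc shows at (245,205). I lower it gently.

Request:
arm_command --rows '[[[0.005,-0.005,0.015],[0,0,0]],[[0.005,-0.009,0.03],[0,0,0]],[[0.005,-0.012,0.045],[0,0,0]],[[0.005,-0.014,0.053],[0,0,0]],[[0.005,-0.014,0.053],[0,0,0]]]'

```text
clock: 28.3
position: [654.0, -209.7, 34.1]
ee_rot: [0.698, -0.697, -0.115, 0.117]
contact_force: [0.8, -0.2, 2.3]
gripper_width: 4.4
grasp_force: 59.3
```

Request:
arm_command --rows '[[[0,0,0],[0,0,0]],[[0,0,0],[0,0,0]]]'

```text
clock: 28.5
position: [654.1, -209.6, 34.0]
ee_rot: [0.698, -0.697, -0.115, 0.117]
contact_force: [-0.4, 2.0, 5.3]
gripper_width: 4.4
grasp_force: 59.7
```

Contact of 5 N: it has touched the board. I release it with a modest opening and retract along the fingers.

Request:
arm_command --rows '[[[0,0,0],[0,0,0]],[[0,0,0],[0,0,0]],[[0,0,0],[0,0,0]],[[0,0,0],[0,0,0]]]' --grip 0.35

```text
clock: 28.9
position: [653.4, -209.5, 32.5]
ee_rot: [0.698, -0.697, -0.116, 0.117]
contact_force: [1.2, 0.4, 0.3]
gripper_width: 29.7
grasp_force: 0.0
```

Request:
arm_command --rows '[[[0,0,-0.08],[0,0,0]],[[0,0,-0.2],[0,0,0]],[[0,0,-0.36],[0,0,0]],[[0,0,-0.5],[0,0,0]],[[0,0,-0.5],[0,0,0]]]'

```text
clock: 29.4
position: [697.8, -210.1, 157.2]
ee_rot: [0.699, -0.698, -0.111, 0.114]
contact_force: [1.1, -0.4, 0.4]
gripper_width: 29.8
grasp_force: 0.0
```

```bash
python3 - <<'E'
from h import *
from bench import arm
s=arm.read_state();print(s["position"],s["gripper_width"])
Q=R.from_quat(s["ee_rot"]);plan([(np.array([560,-150,260]),Q),(np.array([400,-250,260]),Q)],s)
E
```

```text
[ 697.7838297 -210.0995387  157.240422 ] 29.76114599797201
[ 560 -150  260] [-0.24, 0.652, -0.219] [0.0, 0.0, 0.0] rows>=3.6
[ 400 -250  260] [0.399, 0.608, 0.202] [0.0, 0.0, 0.0] rows>=3.8
```

Request:
arm_command --rows '[[[-0.06,0.16,-0.06],[0,0,0]],[[-0.12,0.33,-0.11],[0,0,0]],[[-0.18,0.5,-0.17],[0,0,0]],[[-0.24,0.652,-0.219],[0,0,0]],[[-0.24,0.652,-0.219],[0,0,0]]]'

```text
clock: 29.9
position: [556.0, -148.5, 261.0]
ee_rot: [0.699, -0.697, -0.113, 0.114]
contact_force: [1.4, 0.5, 0.5]
gripper_width: 29.8
grasp_force: 0.0
```

Request:
arm_command --rows '[[[0.1,0.15,0.05],[0,0,0]],[[0.2,0.3,0.1],[0,0,0]],[[0.3,0.45,0.15],[0,0,0]],[[0.399,0.608,0.202],[0,0,0]],[[0.399,0.608,0.202],[0,0,0]]]'

```text
clock: 30.4
position: [392.8, -250.7, 257.2]
ee_rot: [-0.696, 0.699, 0.117, -0.117]
contact_force: [0.8, -0.6, 0.2]
gripper_width: 29.8
grasp_force: 0.0
```

Request:
arm_command --rows '[[[0,0,0],[0,0,0]],[[0,0,0],[0,0,0]],[[0,0,0],[0,0,0]]]'

```text
clock: 30.7
position: [398.6, -248.9, 256.9]
ee_rot: [0.698, -0.697, -0.116, 0.117]
contact_force: [0.2, 0.3, 0.3]
gripper_width: 30.0
grasp_force: 0.0
```

```bash
python3 - <<'E'
from h import *
from bench import arm
im,d=arm.get_image("top");c=arm.camera_info("top");cv2.imwrite("pics/top2.png",cv2.resize(im[120:230,110:400],(790,300),interpolation=cv2.INTER_CUBIC))
for n in("white_bowl","large_sherd","grey_sherd","small_sherd","dropper_bottle","tape_roll"):
    z=dict(white_bowl=61,tape_roll=25,dropper_bottle=60).get(n,19)
    for r in arm.spot_in("top",n)[:2]: print(n,round(r["score"],2),ray(c,r["position"],z).round())
hsv=cv2.cvtColor(im,cv2.COLOR_BGR2HSV)
sat=(hsv[...,1]>75).astype(np.uint8)*255
R0=dict(small=(641,92),grey=(635.2,-8.7),large=(628.5,-109))
E=np.linalg.inv(c["extrinsics"])
for n,(x,y) in R0.items():
    p=E@[x,y,15,1];u=(p[0]/p[2]*c["fx"]+c["cx"],p[1]/p[2]*c["fy"]+c["cy"])
    k=np.zeros_like(sat);cv2.circle(k,(round(u[0]),round(u[1])),10,255,-1);print(n,np.round(u),shape(sat&k,c,15))
E
```

```text
large_sherd 0.56 [[ 640. -120.   19.]]
grey_sherd 0.69 [[632. -14.  19.]]
small_sherd 0.57 [[642.  86.  19.]]
dropper_bottle 0.53 [[ 698. -339.   60.]]
tape_roll 0.95 [[590. 247.  25.]]
small [208. 164.] {'cen': array([642.4,  90.9]), 'width': np.float64(25.7), 'deg': np.int64(44), 'reach': (np.float64(13.2), np.float64(12.5)), 'perp': (np.float64(17.8), np.float64(16.7)), 'mid': array([642.7,  91.1])}
grey [247. 166.] {'cen': array([638.3,  -5.7]), 'width': np.float64(33.0), 'deg': np.int64(60), 'reach': (np.float64(19.1), np.float64(13.9)), 'perp': (np.float64(21.0), np.float64(20.4)), 'mid': array([639.6,  -3.5])}
large [287. 167.] {'cen': array([ 643.4, -116.7]), 'width': np.float64(15.5), 'deg': np.int64(178), 'reach': (np.float64(7.0), np.float64(8.5)), 'perp': (np.float64(16.8), np.float64(13.9)), 'mid': array([ 644.1, -116.7])}
```

View pics/top2.png

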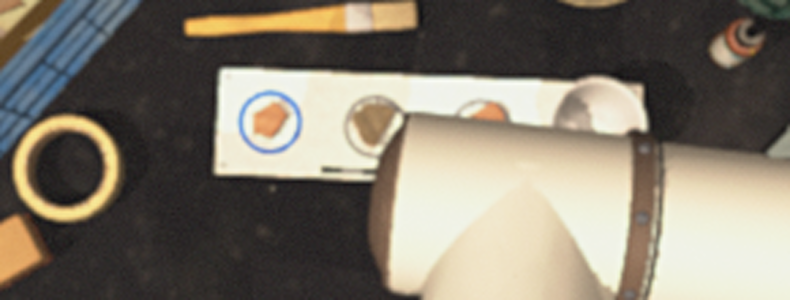

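The arm hides the large sherd and part of the bowl, so I move it further aside and look again.

Request:
arm_command --rows '[[[0.2,0.1,0.03],[0,0,0]],[[0.4,0.2,0.06],[0,0,0]],[[0.6,0.3,0.1],[0,0,0]],[[0.8,0.4,0.13],[0,0,0]],[[0.9,0.5,0.16],[0,0,0]]]'

```text
clock: 31.55
position: [273.2, -467.5, 260.0]
ee_rot: [0.698, -0.697, -0.116, 0.117]
contact_force: [0.4, -0.2, -0.5]
gripper_width: 30.1
grasp_force: 0.0
```

Request:
arm_command --rows '[[[0,0,0],[0,0,0]],[[0,0,0],[0,0,0]],[[0,0,0],[0,0,0]]]'

```text
clock: 31.85
position: [274.1, -465.2, 260.2]
ee_rot: [0.698, -0.697, -0.116, 0.117]
contact_force: [0.1, 0.1, -0.0]
gripper_width: 29.8
grasp_force: 0.0
```

```bash
python3 - <<'E'
from h import *
from bench import arm
im,d=arm.get_image("top");c=arm.camera_info("top");cv2.imwrite("pics/top3.png",cv2.resize(im[120:230,110:400],(790,300),interpolation=cv2.INTER_CUBIC))
s,_=arm.get_image("scene")
cv2.imwrite("pics/s3.png",cv2.resize(s[100:300,130:350],(660,600),interpolation=cv2.INTER_CUBIC))
hsv=cv2.cvtColor(im,cv2.COLOR_BGR2HSV)
sat=(hsv[...,1]>75).astype(np.uint8)*255
E=np.linalg.inv(c["extrinsics"])
for n,(x,y) in dict(small=(641,92),grey=(635.2,-8.7),large=(628.5,-109)).items():
    p=E@[x,y,15,1];u=(p[0]/p[2]*c["fx"]+c["cx"],p[1]/p[2]*c["fy"]+c["cy"])
    k=np.zeros_like(sat);cv2.circle(k,(round(u[0]),round(u[1])),11,255,-1);print(n,np.round(u),shape(sat&k,c,18))
E
```

```text
small [208. 164.] {'cen': array([641.7,  90.7]), 'width': np.float64(25.6), 'deg': np.int64(44), 'reach': (np.float64(13.2), np.float64(12.4)), 'perp': (np.float64(17.4), np.float64(17.0)), 'mid': array([642.,  91.])}
grey [247. 166.] {'cen': array([637.9,  -6.1]), 'width': np.float64(33.0), 'deg': np.int64(58), 'reach': (np.float64(19.1), np.float64(13.8)), 'perp': (np.float64(19.9), np.float64(20.5)), 'mid': array([639.3,  -3.9])}
large [287. 167.] {'cen': array([ 628.4, -111.8]), 'width': np.float64(37.9), 'deg': np.int64(44), 'reach': (np.float64(17.9), np.float64(20.0)), 'perp': (np.float64(21.4), np.float64(23.8)), 'mid': array([ 627.7, -112.6])}
```

View pics/top3.png

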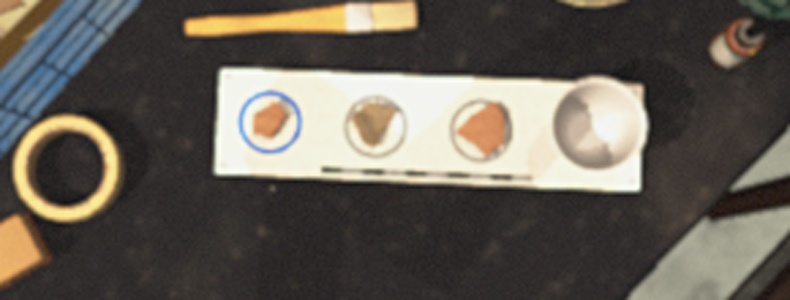

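View pics/s3.png

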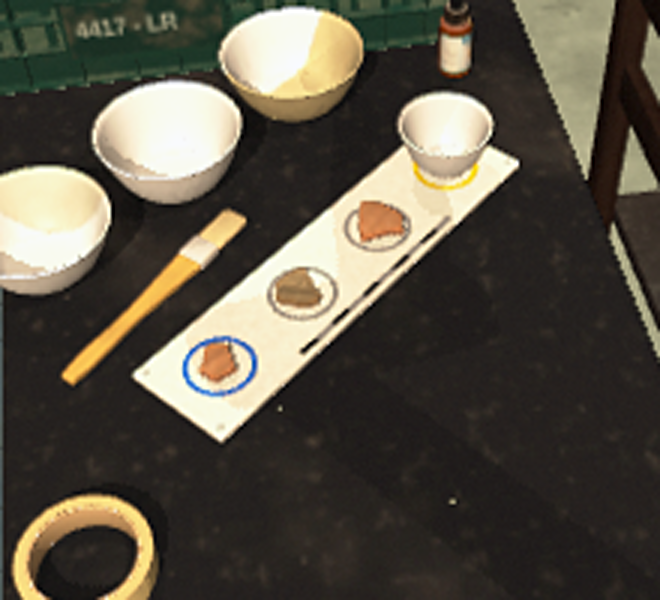

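The sherds are centred within about 5 mm. I check the bowl numerically (rim centre in crop at about (600,122)).

```bash
python3 - <<'E'
from h import *
from bench import arm
c=arm.camera_info("top");print(ray(c,[(110+x/2.724-.3,120+y/2.724-.3) for x,y in((600,122),(553,122),(647,122),(600,75),(600,170))],61).round(1))
c=arm.camera_info("scene");f=lambda x,y:(130+x/3-.3,100+y/3-.3)
# rim ellipse: left 398, right 493, top 92, bottom ~155 ; yellow ring lowest (446,188), left (415,172), right (478,172)
print(ray(c,[f(398,127),f(493,127)],61).round(1).tolist(),ray(c,[f(414,172),f(478,172)],8).round(1).tolist())
# projected ring / expected rim, for comparison
E=np.linalg.inv(c["extrinsics"]);a=np.linspace(0,2*np.pi,73)
def pr(x,y,r,z):
    p=np.c_[x+r*np.cos(a),y+r*np.sin(a),a*0+z,a*0+1]@E.T;u=(p[:,0]/p[:,2]*c["fx"]+c["cx"]-130+.3)*3;v=(p[:,1]/p[:,2]*c["fy"]+c["cy"]-100+.3)*3
    return np.round([u.min(),u.max(),v.min(),v.max()])
print("ring",pr(621.8,-208.3,30.5,8),"rim",pr(621.8,-208.3,43,61),"blue ring",pr(641,92,30.5,8))
E
```

```text
[[ 626.2 -211.    61. ]
 [ 627.2 -169.2   61. ]
 [ 625.2 -252.7   61. ]
 [ 668.6 -212.6   61. ]
 [ 583.2 -209.4   61. ]]
[[653.4, -181.5, 61.0], [583.0, -230.4, 61.0]] [[639.8, -187.8, 8.0], [590.7, -221.9, 8.0]]
ring [410. 475. 145. 190.] rim [396. 491.  93. 156.] blue ring [178. 254. 338. 398.]
```

```bash
python3 -c "
from bench import arm
print(arm.job_done())"
```

```text
the job is handed in; nothing more can be done
None
```

The job is handed in: the bowl is on yellow, the large sherd and then the grey sherd are on the two grey rings, and the small sherd is on blue, all within about 5 mm of centre by the cameras; the arm came near neither the tape roll nor the bottle. The hand-in call gave no verdict.

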